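Refit the filter-bay cover of a bench dust extractor

ROBOT

A 6-joint arm with a two-finger parallel gripper is mounted at the origin on a cart in front of the work surface, level with it; the furniture and walls round the work are solid. World frame = base frame: x ahead of the robot, y to its left, z up, the work surface at z = 0. Lengths are in m, angles in degrees, forces in N, time in s.
With the tool pointing down it reaches from about 0.35 to 1 m from the base axis. Payload 7.1 kg.
Tool frame: the origin (TCP) lies on the centre line of the jaws, within the pads' length; the fingertips stand 14 mm ahead of it and the grasp point (between the pads) lies 5 mm behind it; z points along the fingers, y is the line along which they close (so a half turn about z gives the same grasp; the last joint's range is limited). The gripper opens to 85 mm and grips with 20 to 120 N. Pads are 22 mm wide; open, the fingers measure 114 mm over their backs; the gripper's body (76 mm by 85 mm) begins 54 mm behind the grasp point. The pads swing forward as they close: fully open they stand 13 mm farther back than shut.
Start: joints at [-65.89, 24.242, 93.386, -0, 62.372, -1.089], TCP at [0.266, -0.565, 0.216] pointing down, gripper open.
Joint ranges: [-172.04, 172.04], [-51.8, 120.97], [4.93, 147.93], [-75.15, 255.16], [6.16, 154.13], [-145.62, 145.62]. Speed limits (degrees/s): [136.94, 136.94, 172.46, 180, 180, 180].

INTERFACE

Orientations are given as [roll, pitch, yaw] about the fixed x, y, z axes, in that order (R = Rz(yaw) Ry(pitch) Rx(roll)).
In Python, from station import bot, imaging gives the robot as it stands. The module is installed in compiled form; this text tells all that it offers.
- The arm moves only by the shell command python3 -m jog 'ROWS'. ROWS is JSON, a list that holds one entry, the list of rows, each a list of 7 numbers: the turn, a rotation vector about the tool's x, y, z in rad, then the shift along the tool's x, y, z in mm, then the closure, from -1 (fully open) to 1 (shut). In form: [[[ax, ay, az, tx, ty, tz, claw], ...]]. A call has 1 to 10 rows; each row shifts and turns the commanded pose from where the row before left it, along the tool's axes as they then stand; what a row does not reach is not made up. A row lasts 1/10 s, in which the tool goes at most 50 mm and 8.59 degrees, less where a joint would pass 70% of its speed; a pose out of reach is approached as far as the arm can. A call with a gripper value outside its range is refused whole. The fingers move at their own pace and stop on an object; the grip force is fixed at half the most. Time passes only in rows, so rows that do not move let the fingers close. It gives the time, the measured TCP pose, the force, the opening and the grip force at its end, in the units of the state.
- bot.state(): the state, without advancing time (a new reading comes with each control period).
- imaging.get_image(name): name is "scene" or "side" or "wrist"; returns the picture (384x512x3 uint8, red, green, blue); there is no depth.
- imaging.get_calibration(name): a dict with "fx", "fy", "cx", "cy" (pixels), "world_to_cam" (4x4, takes a point from world to camera coordinates). Camera axes: x right, y up, looking along -z (the intrinsics and any distortion apply to the point x, -y, -z); pixel columns grow to the right and rows downward; lengths in m; the calibration is good to about 2 mm. A picture is of the moment at which its call begins: read the wrist's pose just before it. get_calibration takes no time and is no camera call; for the wrist camera it gives the pose at the moment of the call.
- bot.finish_job(): hands the job in; it is judged then, once.
The state is a dict: "clock": time; "qpos": joint angles; "dq": joint speeds; "joint_efforts": joint torques, N m; "position": TCP position; "eef_rot": TCP orientation; "contact_force": force on the tool from outside, world axes, zero at the start; "torque": the same for the moment, N m; "grip_width": finger opening in m; "grasp_force": force on a finger pad.
Only numpy, scipy, OpenCV 4.12 (cv2) and the standard library are available. Lean on these libraries where they do the work, as an engineer would, in place of code of your own. Each camera call takes 0.05 s, during which the arm holds its last target. There are 200 camera calls.

TASK

The dust extractor on the bench has had its filter changed: close the filter bay again. Pick up the light-grey cover by its black pull, hook its lip under the aluminium ledge at the back of the bay with the cover tilted, then swing the front down and press it until the spring catch snaps over its front edge and the cover lies fully home. Feel it in gently, never with more than about 25 N between cover and extractor, let go, and do not disturb the other things on the bench.

Things in the scene. Friction and masses are not known exactly. Their poses are not given: they have to be found in the camera images.
- extractor: Charcoal bench dust extractor, fixed, 224 x 224 mm, hose port on its +y side, switch and dial on its front (-x). Origin: centre of underside; z up, x from front to back. On it (z 79 to 110 mm) is clamped the grey filter cassette with the open bay, ledge and catch. Its lugs are slotted: it stands shifted by -8 to +8 mm in x and in y and 0 to 4 mm up, NOT in the readings: feel for it.
- ledge_edge (a point): Where the middle of the lower corner of the aluminium ledge at the back of the bay is if the cassette is not shifted: x 62, y 0, z 105 mm in the extractor's frame, axes as its. The ledge is 5 mm thick (z 105 to 110), as wide as the bay, its top level with the cassette's deck behind it (to x = 104); free space under it runs back to x = 82 and down to z = 78 mm.
- bay_seat (a point): Where the cover's origin lies when home and back at the ledge, if the cassette is not shifted: x -2, y 0, z 99.5 mm in the extractor's frame. Bay: front wall x = -70, side walls y = +-63, deck z = 110; filter top z = 92. Seat rails for the plate at z = 105 (along the sides 11 mm wide, x -70 to 28; along the front 10 mm). Play 2.5 mm in x, 2.5 mm to either side. All shift with the cassette.
- cover: Loose light-grey cover, about 0.16 kg, flat on the bench. Origin: centre of underside; z up, x towards its lip (black arrow bars point there). Plate z 5.5 to 10.5, x -65.5 (front edge) to 64 (back face), y +-60.5; two ribs below it (z 0 to 5.5, x +-50, y 36 to 42 either side). All mm.
- cover_pull (a point): Grip point: middle of the cover's black pull, x = 0, y = 0, z = 24 mm in the cover's frame, axes as the cover's. The pull is 16 mm thick (x), 54 mm long (y) and stands from z = 10.5 to 38 mm.
- cover_lip (a point): Middle of the end of the cover's lip: x = 78, y = 0, z = 2 mm in the cover's frame. The lip is 100 mm wide and 4 mm thick (z 0 to 4) and sticks out 14 mm from the foot of the plate's back face (x = 64). Seated, its top lies 1.5 mm below the ledge and the back face stands at the ledge's edge.
- cover_front (a point): Middle of the plate's front edge: x = -65.5, y = 0, z = 8 mm in the cover's frame. Seated it is 107.5 mm above the extractor's underside, plus the lift of the cassette (0 to 4 mm).
- catch (a joint): Damped spring catch, mid front wall, m: 0 = home, up to 0.009 pushed back (-x). Nose 22 mm wide; home it reaches to x = -64.5 mm, 0.8 mm above the deck, its end rises 1.8 mm, then slopes back 5.6 over 10 mm. Spring 2 N home, 3.6 N at 4 mm. The plate's edge needs 4 to 12 N of pressing to snap below it, on a hard seat. Guide block: x -103 to -73, y +-23, 19 mm above the deck.
- used_filter: The dirty filter that came out: blue frame 110 x 100 x 18 mm, brown pleats; lies on the bench, leave alone. Origin: centre of underside.
- screwdriver_y: Yellow-handled screwdriver, 190 mm, lying behind the extractor to its right; leave alone.
- screw_box: Red flat screw tin, 66 x 101 x 29 mm; leave alone.
- tape_rule: Yellow tape measure, 42 x 78 x 70 mm; leave alone.
- screwdriver_r: Red-handled screwdriver, 190 mm, left of the extractor; leave alone.
Things that resemble listed ones, but are neither listed nor needed, are in the scene too. Of the things that look like the cover, take the one that is farthest from the robot's base at the start.

How it is judged:
By the outcome, as a careful person would: the job done as asked, in the order asked, and still so for the second after the job is handed in, with the robot touching nothing.
It also fails if it takes over 69 s, if anything falls off the work surface, if the arm or the gripper's body presses on something with over 40 N, if the wrist force passes 120 N, or if a joint passes its speed limit or range.

## Working session

There is one attempt and no reset: what is moved stays moved. The work goes in short steps, Python scripts to look and compute and a shell command to move; the robot and the scene stay as the last step left them, time stands still between calls to the robot, and variables do not carry over. Pictures are saved under pics/ and viewed, at most 10 in all, crops included, and the job is handed in when it is done.

```bash
mkdir -p pics
python3 - <<'E'
from station import bot, imaging
import cv2,numpy as np
s=bot.state(); print(s)
ims=[]
for n in ["scene","side"]:
    im=imaging.get_image(n); cv2.imwrite(f"pics/{n}0.png",im[:,:,::-1]); 
    c=imaging.get_calibration(n); print(n,c)
print(bot.state()['clock'])
E
```

```text
{'clock': 0.0, 'qpos': array([-6.58904021e+01,  2.42840192e+01,  9.34340317e+01,  2.06265231e-04,
        6.23711934e+01, -1.08797243e+00]), 'dq': array([-0.04623174, -0.07377065, -0.03019245, -0.03172161,  0.01187486,
       -0.10649553]), 'joint_efforts': array([-2.34821331e-03, -5.57393003e+01, -2.81741720e+01, -4.66460142e-05,
        7.37135037e-03,  4.43943890e-06]), 'position': array([ 0.26587767, -0.56497533,  0.21483237]), 'eef_rot': array([-1.79910775e+02, -1.87709478e-03,  2.51974731e+01]), 'contact_force': array([-0.75976099,  0.49177854, -0.38552483]), 'torque': array([-0.00073183, -0.02511673, -0.03476786]), 'grasp_force': 0.0, 'grip_width': 0.08538380661029883}
scene {'fx': 487.34067759784654, 'fy': 487.34067759784654, 'cx': 259.14652157207183, 'cy': 184.00733968978076, 'world_to_cam': array([[-0.9015951 , -0.43256238, -0.00400824,  0.49709809],
       [ 0.30879859, -0.6500663 ,  0.69430342, -0.2607545 ],
       [-0.30293516,  0.62474282,  0.71967124, -1.39027028],
       [ 0.        ,  0.        ,  0.        ,  1.        ]])}
side {'fx': 486.16969393742323, 'fy': 486.16969393742323, 'cx': 260.98301364714007, 'cy': 194.85638519488398, 'world_to_cam': array([[ 0.99983217, -0.01611353,  0.00871697, -0.56448976],
       [-0.00171591,  0.39135262,  0.9202392 , -0.0604738 ],
       [-0.01823971, -0.92009971,  0.39125929, -1.49621724],
       [ 0.        ,  0.        ,  0.        ,  1.        ]])}
0.1
```

View pics/scene0.png

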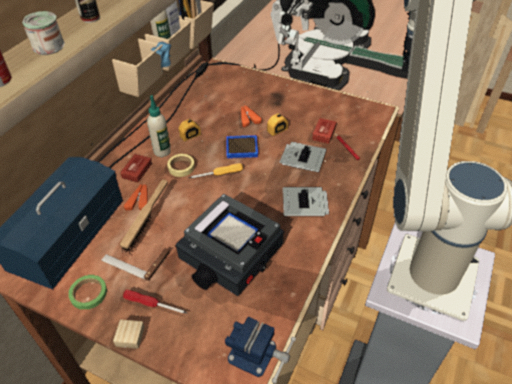

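View pics/side0.png

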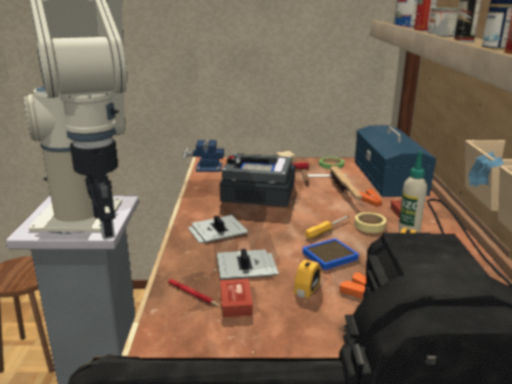

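The scene picture shows two cover look-alikes at (303,155) and (305,201), which appear in the side view at (247,264) and (218,229). The extractor is at scene (232,242) and the used filter at (241,147). Next I'll measure distances and check a close crop.

```bash
cat > h.py <<'E'
import numpy as np,cv2
from station import bot,imaging
def ray(c,u,v):
    W=c["world_to_cam"];R=W[:3,:3];t=W[:3,3]
    d=R.T@np.array([(u-c["cx"])/c["fx"],-(v-c["cy"])/c["fy"],-1.]);return -R.T@t,d
def onz(c,u,v,z):
    o,d=ray(c,u,v);return o+d*(z-o[2])/d[2]
def proj(c,p):
    q=c["world_to_cam"]@np.append(p,1);return np.array([c["cx"]+c["fx"]*q[0]/-q[2],c["cy"]+c["fy"]*q[1]/q[2]])
E
python3 - <<'E'
from h import *
cs=imaging.get_calibration("scene");cd=imaging.get_calibration("side")
for u,v in[(303,155),(305,201)]:print("scene",onz(cs,u,v,.01),np.linalg.norm(onz(cs,u,v,.01)[:2]))
for u,v in[(247,264),(218,229)]:print("side",onz(cd,u,v,.01),np.linalg.norm(onz(cd,u,v,.01)[:2]))
a=cv2.imread("pics/scene0.png");b=cv2.imread("pics/side0.png")
f=lambda i,x,y:cv2.resize(i[y:y+h,x:x+w],None,fx=s,fy=s,interpolation=cv2.INTER_CUBIC)
w,h,s=160,120,5
w,h=80,60;  
A=np.hstack([f(a,265,130)]);B=f(b,205,240)
w,h=80,60;A2=f(a,265,172);B2=f(b,180,200)
cv2.imwrite("pics/m1.png",cv2.resize(np.vstack([np.hstack([A,A2]),np.hstack([B,B2])]),(800,600)))
w,h=120,110;s=400/120
E=cv2.resize(a[190:295,170:295],(400,336),interpolation=cv2.INTER_CUBIC);F=cv2.resize(b[145:210,215:300],(400,306),interpolation=cv2.INTER_CUBIC)
o=np.zeros((336,800,3),np.uint8);o[:,:400]=E;o[:306,400:]=F;cv2.imwrite("pics/m2.png",o)
E
```

```text
scene [ 0.52285211 -0.30039458  0.01      ] 0.6030018550074864
scene [ 0.4344777  -0.09947292  0.01      ] 0.4457193411482097
side [ 0.52449381 -0.30912159  0.01      ] 0.6088102506345494
side [ 0.43946209 -0.11698495  0.01      ] 0.4547663222848466
```

View pics/m1.png

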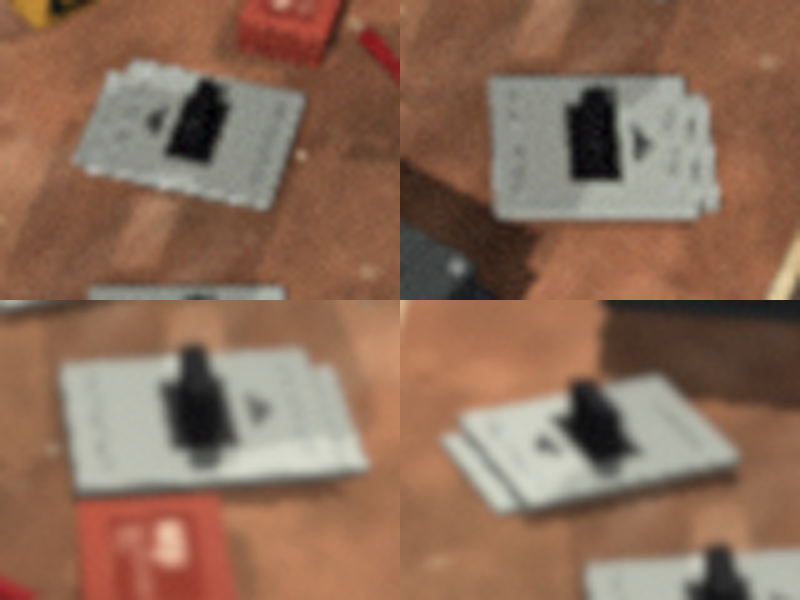

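View pics/m2.png

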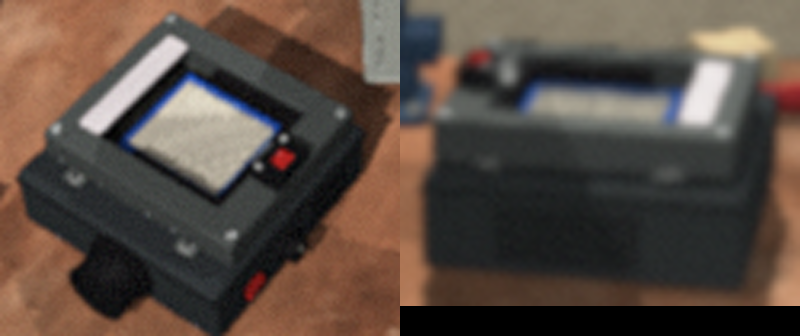

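The farther cover is the one at scene (303,155), about 0.60 m from the base against 0.45 m for the other. Its arrow and lip point to world +x. On the extractor the white ledge is at the far side, upper-left in the scene view, and the red catch is at the near side. Next I'll work out the angles and the first approach.

```bash
cat >> h.py <<'E'
from scipy.spatial.transform import Rotation as Ro
def pose():
    s=bot.state();return s["position"],Ro.from_euler("xyz",s["eef_rot"],degrees=True)
def need(p,rpy):
    P,R=pose();T=Ro.from_euler("xyz",rpy,degrees=True)
    print("shift now-axes mm",np.round(R.inv().apply(np.array(p)-P)*1e3,1),"shift final-axes mm",np.round(T.inv().apply(np.array(p)-P)*1e3,1),"rotvec",np.round((R.inv()*T).as_rotvec(),4))
E
python3 - <<'E'
from h import *
cs=imaging.get_calibration("scene");cd=imaging.get_calibration("side")
yaw=lambda d:np.degrees(np.arctan2(d[1],d[0]))
P=[onz(cs,265+x/5,130+y/5,.0105) for x,y in[(303,93),(268,208),(110,70),(75,160)]]
print(np.round(P,3)); print("front edge normal yaw",yaw(P[0]-P[1]),yaw(P[2]-P[0]),yaw(P[3]-P[1]))
S=[onz(cs,170+x/3.2,190+y/3.2,.112) for x,y in[(170,20),(55,128),(340,113),(232,235)]]
print(np.round(S,3),np.mean(S,0)); print(yaw(S[0]-S[2]),yaw(S[1]-S[3]),yaw(S[1]-S[0]),yaw(S[3]-S[2]))
need([.44,-.30,.25],[180,0,90])
c=imaging.get_calibration("wrist");W=c["world_to_cam"];p,R=pose()
o=-W[:3,:3].T@W[:3,3];print("cam in tool",R.inv().apply(o-p),"look dir tool",R.inv().apply(-W[2,:3]))
E
```

```text
[[ 0.462 -0.366  0.01 ]
 [ 0.443 -0.245  0.01 ]
 [ 0.597 -0.33   0.01 ]
 [ 0.582 -0.232  0.01 ]]
front edge normal yaw -80.99048306012166 15.108145576448928 5.348177236061885
[[0.634 0.076 0.112]
 [0.663 0.232 0.112]
 [0.445 0.109 0.112]
 [0.472 0.265 0.112]] [0.55353571 0.17058408 0.112     ]
-10.059654165060406 -9.980619430820065 79.28255214996189 80.06222640579558
shift now-axes mm [ 270.4 -165.8  -34.8] shift final-axes mm [265.  174.1 -35.1] rotvec [-1.200e-03 -8.000e-04 -1.131e+00]
cam in tool [ 0.07093019  0.00032592 -0.15900995] look dir tool [-2.79327964e-01 -4.49763382e-04  9.60195650e-01]
```

```bash
python3 -m jog '[[[0,0,0,43,-16.5,0,-1],[0,0,0,43,-16.5,0,-1],[0,0,0,43,-16.5,0,-1],[0,0,0,43,-16.5,0,-1],[0,0,0,43,-16.5,0,-1],[0,0,0,43,-16.5,0,-1],[0,0,0,43,-16.5,0,-1],[0,0,0,43,-16.5,0,-1]]]'; python3 -m jog '[[[0,0,-0.143,0,0,0,-1],[0,0,-0.143,0,0,0,-1],[0,0,-0.143,0,0,0,-1],[0,0,-0.143,0,0,0,-1],[0,0,-0.143,0,0,0,-1],[0,0,-0.143,0,0,0,-1],[0,0,-0.143,0,0,0,-1],[0,0,-0.143,0,0,0,-1],[0,0,-0.143,0,0,0,-1],[0,0,0,0,0,0,-1]]]'
python3 - <<'E'
from h import *
c=imaging.get_calibration("wrist");im=imaging.get_image("wrist");cv2.imwrite("pics/w1.png",im[:,:,::-1]);np.save("w1.npy",c)
print(pose()[0],pose()[1].as_euler("xyz",degrees=True),c["fx"])
E
```

```text
clock: 0.9
position: [0.5221, -0.2979, 0.2154]
eef_rot: [-180.0, 0.0, 25.2]
contact_force: [0.4, -0.6, -0.2]
grip_width: 0.0855
grasp_force: 0.0
clock: 1.9
position: [0.5209, -0.2995, 0.2152]
eef_rot: [-180.0, -0.0, 99.0]
contact_force: [-0.1, -0.3, 0.4]
grip_width: 0.0855
grasp_force: 0.0
[ 0.52093154 -0.29946754  0.21525744] [-1.79966951e+02 -2.74337614e-02  9.87609216e+01] 337.35905543898184
```

View pics/w1.png

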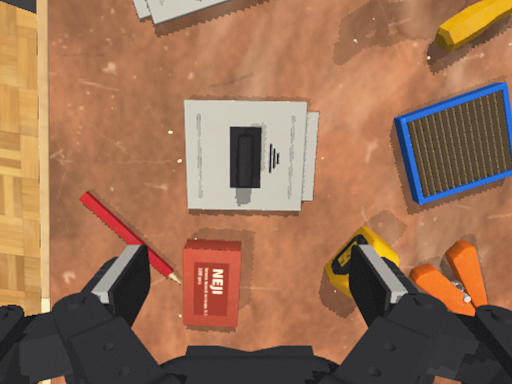

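The wrist view shows the cover with plate corners near (184,99), (306,101), (301,212) and (188,209). Its lip is on the right and the pull is at about (245,157). The tin and tape measure are clear of the grasp.

Run:
```python
from h import *
c=np.load("w1.npy",allow_pickle=True).item();im=cv2.imread("pics/w1.png")
hsv=cv2.cvtColor(im,cv2.COLOR_BGR2HSV);m=((hsv[...,1]<45)&(hsv[...,2]>140)).astype(np.uint8)
m[:85]=0;m[225:]=0;m[:,:170]=0;m[:,330:]=0
m=cv2.morphologyEx(m,cv2.MORPH_OPEN,np.ones((3,3)))
k,_=cv2.findContours(m,0,2);k=max(k,key=cv2.contourArea)[:,0]
W=np.array([onz(c,u,v,.0105)[:2] for u,v in k])
r=cv2.minAreaRect((W*1000).astype(np.float32));print(r,cv2.boxPoints(r))
q=cv2.approxPolyDP(k,4,True)[:,0];print([(tuple(a),np.round(onz(c,*a,.0105)[:2],4)) for a in q])
# pull top
d=(im.max(2)<60).astype(np.uint8);d[:110]=0;d[200:]=0;d[:,:222]=0;d[:,264:]=0
kk,_=cv2.findContours(d,0,2);kk=max(kk,key=cv2.contourArea);rr=cv2.minAreaRect(kk);print("pull px",rr,onz(c,*rr[0],.030))
```

```text
((521.7499389648438, -298.43603515625), (141.6713409423828, 120.94599914550781), 8.0480375289917) [[ 443.1455  -248.47586]
 [ 460.07837 -368.23068]
 [ 600.3544  -348.3962 ]
 [ 583.4215  -228.64139]]
[((np.int32(184), np.int32(100)), array([ 0.4441, -0.2492])), ((np.int32(188), np.int32(208)), array([ 0.4608, -0.3673])), ((np.int32(299), np.int32(210)), array([ 0.5865, -0.3499])), ((np.int32(301), np.int32(199)), array([ 0.5861, -0.3365])), ((np.int32(312), np.int32(198)), array([ 0.5982, -0.3334])), ((np.int32(317), np.int32(112)), array([ 0.5837, -0.2395])), ((np.int32(307), np.int32(112)), array([ 0.5733, -0.2412])), ((np.int32(305), np.int32(102)), array([ 0.5691, -0.2315]))]
pull px ((245.5, 157.0), (60.0, 29.0), 90.0) [ 0.5162995  -0.29503127  0.03      ]
```

```bash
python3 -m jog '[[[0,0,0.012,1,-4.3,27,-1],[0,0,0,0,0,40,-1],[0,0,0,0,0,40,-1],[0,0,0,0,0,35,-1],[0,0,0,0,0,25,-1],[0,0,0,0,0,15,-1],[0,0,0,0,0,5,-1],[0,0,0,0,0,0,-1]]]'; python3 -m jog '[[[0,0,0,0,0,0,1],[0,0,0,0,0,0,1],[0,0,0,0,0,0,1],[0,0,0,0,0,0,1],[0,0,0,0,0,0,1],[0,0,0,0,0,0,1],[0,0,0,0,0,0,1],[0,0,0,0,0,0,1]]]'
```

```text
clock: 2.75
position: [0.5168, -0.2993, 0.0285]
eef_rot: [-180.0, -0.0, 98.2]
contact_force: [-0.1, -0.1, 0.4]
grip_width: 0.085
grasp_force: 0.0
clock: 3.55
position: [0.5168, -0.2993, 0.0286]
eef_rot: [-180.0, -0.0, 98.2]
contact_force: [0.1, -0.0, -0.3]
grip_width: 0.0001
grasp_force: 0.0
```

Run:
```python
from h import *
im=imaging.get_image("wrist");cv2.imwrite("pics/w2.png",im[:,:,::-1]);b=imaging.get_image("side");b=cv2.resize(b[215:320,180:320],(512,384))
cv2.imwrite("pics/w2.png",cv2.resize(np.hstack([im,b])[:,:,::-1],(800,300)))
```

```text
(no output)
```

View pics/w2.png

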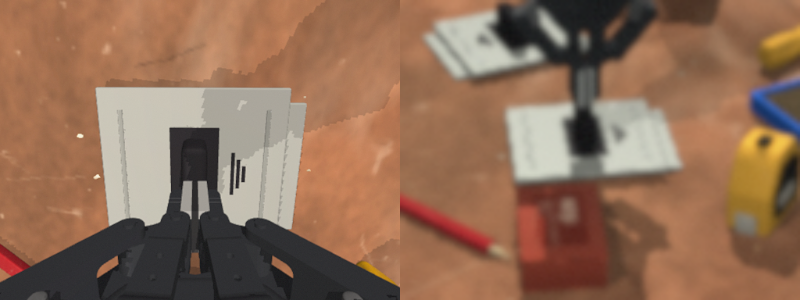

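Run:
```python
from h import *
p,R=pose();A=[]
for n,(x,y,w,h) in {"wrist":(180,150,170,170),"side":(215,215,70,70)}.items():
    im=imaging.get_image(n)[:,:,::-1];c=imaging.get_calibration(n)
    im=cv2.resize(im[y:y+h,x:x+w],(400,400),interpolation=cv2.INTER_CUBIC);f=400/w
    Rc=Ro.from_euler("z",8.05,degrees=True);o=np.array([.5165,-.2992,0])
    for q,col in [(p,(0,0,255)),(p+[0,0,-.014],(0,255,0))]+[(o+Rc.apply([a,b,z]),(255,0,255)) for a in(-.008,.008) for b in(-.027,.027) for z in(.0105,.038)]:
        u=(proj(c,q)-[x,y])*f;cv2.circle(im,tuple(int(i) for i in u),4,col,-1)
    A.append(im)
cv2.imwrite("pics/w3.png",np.hstack(A))
```

```text
(no output)
```

View pics/w3.png

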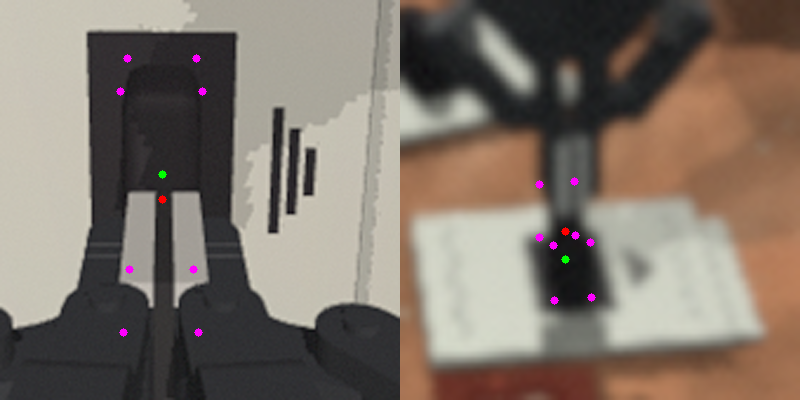

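Seen close up, the fingers look like they straddle or sit at the pull, but the width reads 0. A small lift will show whether the cover is held.

```bash
python3 -m jog '[[[0,0,0,0,0,-3,1],[0,0,0,0,0,-5,1],[0,0,0,0,0,-7,1],[0,0,0,0,0,0,1],[0,0,0,0,0,0,1],[0,0,0,0,0,0,1]]]'
python3 - <<'E'
from h import *
s=bot.state();print(s["contact_force"],s["grip_width"],s["grasp_force"])
a=cv2.imread("pics/w1.png")
c=imaging.get_calibration("wrist");im=imaging.get_image("wrist")[:,:,::-1];cv2.imwrite("pics/w4r.png",im)
hsv=cv2.cvtColor(im,cv2.COLOR_BGR2HSV);m=((hsv[...,1]<45)&(hsv[...,2]>140)).astype(np.uint8);m[230:]=0
for y in(130,150,170,190):
    x=np.flatnonzero(m[y]);print(y,x.min(),x.max(),(x.max()-x.min()))
E
```

```text
clock: 4.35
position: [0.5167, -0.2992, 0.0436]
eef_rot: [-180.0, -0.0, 98.3]
contact_force: [-0.1, 0.1, 0.5]
grip_width: 0.0001
grasp_force: 0.0
[-0.14109847  0.10666384  0.45771299] 0.00012982488032313452 0.0
130 134 381 247
150 135 379 244
170 137 377 240
190 139 375 236
```

Run:
```python
from h import *
for n,(x0,y0,x1,y1) in {"scene":(275,138,330,176),"side":(212,245,282,282)}.items():
    a=cv2.imread(f"pics/{n}0.png");b=np.ascontiguousarray(imaging.get_image(n)[:,:,::-1]);cv2.imwrite(f"pics/{n}1.png",b)
    for i in(a,b):
        h=cv2.cvtColor(i,cv2.COLOR_BGR2HSV);m=((h[...,1]<50)&(h[...,2]>130)).astype(np.uint8)[y0:y1,x0:x1]
        k,_=cv2.findContours(m,0,2);k=max(k,key=cv2.contourArea);print(n,cv2.boundingRect(k),cv2.contourArea(k))
```

```text
scene (5, 4, 45, 30) 623.0
scene (5, 4, 46, 30) 698.0
side (5, 5, 61, 28) 1078.0
side (35, 5, 31, 26) 560.5
```

The cover did not move, so the fingers closed above the pull. I'll feel for the pull's top (z = 38 mm) with shut fingers to find the true tip offset.

```bash
python3 -m jog '[[[0,0,0,0,0,6,1],[0,0,0,0,0,6,1],[0,0,0,0,0,2,1],[0,0,0,0,0,1,1]]]';python3 -m jog '[[[0,0,0,0,0,1,1],[0,0,0,0,0,0,1]]]';python3 -m jog '[[[0,0,0,0,0,1,1],[0,0,0,0,0,0,1]]]';python3 -m jog '[[[0,0,0,0,0,1,1],[0,0,0,0,0,0,1]]]'
```

```text
clock: 4.9
position: [0.5164, -0.299, 0.0279]
eef_rot: [-179.9, -0.0, 98.3]
contact_force: [-0.3, 0.5, -0.6]
grip_width: 0.0004
grasp_force: 0.0
clock: 5.1
position: [0.5168, -0.2993, 0.0275]
eef_rot: [-180.0, -0.0, 98.3]
contact_force: [-0.9, 0.7, 0.3]
grip_width: -0.0
grasp_force: 0.0
clock: 5.3
position: [0.5168, -0.2993, 0.0267]
eef_rot: [180.0, 0.0, 98.2]
contact_force: [-0.1, 0.1, 0.7]
grip_width: -0.0002
grasp_force: 0.0
clock: 5.5
position: [0.5168, -0.2993, 0.0256]
eef_rot: [180.0, 0.0, 98.3]
contact_force: [0.0, 0.6, 0.2]
grip_width: 0.0001
grasp_force: 0.0
```

```bash
python3 -m jog '[[[0,0,0,0,0,1.5,1],[0,0,0,0,0,0,1]]]'|sed -n '2p;4p';python3 -m jog '[[[0,0,0,0,0,1.5,1],[0,0,0,0,0,0,1]]]'|sed -n '2p;4p';python3 -m jog '[[[0,0,0,0,0,1.5,1],[0,0,0,0,0,0,1]]]'|sed -n '2p;4p'; python3 -m jog '[[[0,0,0,0,0,1.5,1],[0,0,0,0,0,0,1]]]'|sed -n '2p;4p'
```

```text
position: [0.5166, -0.2992, 0.0239]
contact_force: [0.7, 0.2, 0.0]
position: [0.5168, -0.2993, 0.0225]
contact_force: [0.3, 0.0, 0.3]
position: [0.5168, -0.2993, 0.0224]
contact_force: [-3.3, 2.3, 13.2]
position: [0.5169, -0.2994, 0.0223]
contact_force: [-7.7, 3.5, 25.6]
```

```bash
python3 -m jog '[[[0,0,0,0,0,-15,1],[0,0,0,0,0,-15,1],[0,0,0,0,0,0,-1],[0,0,0,0,0,0,-1],[0,0,0,0,0,0,-1],[0,0,0,0,0,0,-1],[0,0,0,0,0,0,-1]]]'; python3 -m jog '[[[0,0,0,0,0,12,-1],[0,0,0,0,0,12,-1],[0,0,0,0,0,10,-1],[0,0,0,0,0,4,-1],[0,0,0,0,0,0,-1]]]'
python3 -m jog '[[[0,0,0,0,0,1.5,-1],[0,0,0,0,0,0,-1]]]'|sed -n '2p;4p'; python3 -m jog '[[[0,0,0,0,0,1.5,-1],[0,0,0,0,0,0,-1]]]'|sed -n '2p;4p'; python3 -c "
from h import *
im=imaging.get_image('wrist')[:,:,::-1];cv2.imwrite('pics/w5.png',im)"
```

```text
clock: 7.0
position: [0.5164, -0.2991, 0.049]
eef_rot: [-180.0, -0.0, 98.3]
contact_force: [0.1, -0.3, 0.0]
grip_width: 0.0724
grasp_force: 0.0
clock: 7.5
position: [0.5161, -0.2989, 0.0104]
eef_rot: [-179.9, -0.1, 98.3]
contact_force: [0.1, 0.5, 0.0]
grip_width: 0.0854
grasp_force: 0.0
position: [0.517, -0.2994, 0.0103]
contact_force: [-0.4, -0.5, -0.2]
position: [0.5169, -0.2993, 0.0088]
contact_force: [-0.2, 0.3, -1.1]
```

View pics/w5.png

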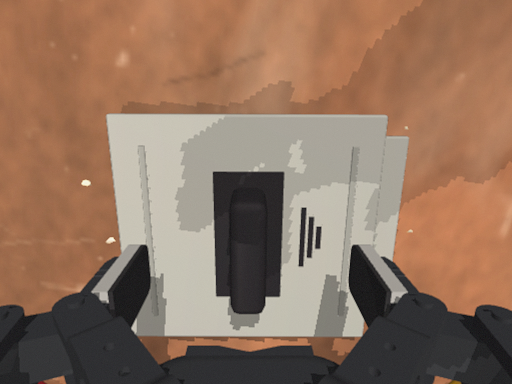

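The pull is at cols 230–266, rows 187–313, centred between the pads (tips near cols 147 and 350), which are still well above the plate. I'll go lower and close.

```bash
python3 -m jog '[[[0,0,0,0,0,3,-1],[0,0,0,0,0,2,-1],[0,0,0,0,0,2,-1],[0,0,0,0,0,0,-1]]]'|sed -n '2p;4p'; python3 -m jog '[[[0,0,0,0,0,0,1],[0,0,0,0,0,0,1],[0,0,0,0,0,0,1],[0,0,0,0,0,0,1],[0,0,0,0,0,0,1],[0,0,0,0,0,0,1],[0,0,0,0,0,0,1],[0,0,0,0,0,0,1]]]'
```

```text
position: [0.5165, -0.2991, 0.0012]
contact_force: [-0.5, -0.4, 0.1]
clock: 9.15
position: [0.517, -0.2994, 0.0019]
eef_rot: [180.0, 0.0, 98.3]
contact_force: [0.3, 1.1, 4.1]
grip_width: 0.0148
grasp_force: 59.5
```

Gripped: width 14.8 mm, 59 N. Now I'll measure the cassette from the two pictures already taken, using the white ledge and the deck.

```bash
python3 - <<'E'
from h import *
C={};pts={}
for n,(x0,y0,x1,y1) in {"scene":(190,195,235,240),"side":(268,152,297,178)}.items():
    c=C[n]=imaging.get_calibration(n);a=cv2.imread(f"pics/{n}0.png")
    m=np.zeros(a.shape[:2],np.uint8);m[y0:y1,x0:x1]=(a[y0:y1,x0:x1].min(2)>150)
    k,_=cv2.findContours(m,0,2);k=max(k,key=cv2.contourArea)
    M=cv2.moments(k);r=cv2.minAreaRect(k);print(n,cv2.contourArea(k),M["m10"]/M["m00"],M["m01"]/M["m00"],r)
    pts[n]=(M["m10"]/M["m00"],M["m01"]/M["m00"])
    for z in(.110,.112,.114):
        W=np.array([onz(c,u,v,z)[:2]*1e3 for u,v in k[:,0]],np.float32);print(z,cv2.minAreaRect(W))
(o1,d1),(o2,d2)=[ray(C[n],*pts[n]) for n in C]
s=np.linalg.lstsq(np.c_[d1,-d2],o2-o1,rcond=None)[0];p,q=o1+d1*s[0],o2+d2*s[1];print("tri",p,q,np.linalg.norm(p-q))
E
python3 -m jog '[[[0,0,0,0,0,-5,1],[0,0,0,0,0,-15,1],[0,0,0,0,0,-40,1],[0,0,0,0,0,-45,1],[0,0,0,0,0,-45,1],[0,0,0,0,0,-45,1],[0,0,0,0,0,-40,1],[0,0,0,0,0,0,1],[0,0,0,0,0,0,1]]]'
```

```text
scene 285.5 226.41564506713368 227.98482194979567 ((224.0, 227.5), (23.0, 20.0), 90.0)
0.11 ((575.1693115234375, 178.03060913085938), (56.0090446472168, 83.62210083007812), 27.682493209838867)
0.112 ((574.2982177734375, 179.40187072753906), (55.904666900634766, 83.46633911132812), 27.6826114654541)
0.114 ((573.4270629882812, 180.77310180664062), (55.80033493041992, 83.31056213378906), 27.682634353637695)
side 91.0 279.4010989010989 164.54395604395606 ((279.3276062011719, 164.4310302734375), (7.613508701324463, 15.412713050842285), 21.801406860351562)
0.11 ((627.2235107421875, 157.6138458251953), (133.758544921875, 26.53752326965332), 79.12736511230469)
0.112 ((626.8868408203125, 151.94305419921875), (133.25942993164062, 26.438533782958984), 79.12743377685547)
0.114 ((626.5501098632812, 146.2722930908203), (132.76034545898438, 26.339487075805664), 79.12737274169922)
tri [0.57792428 0.1614181  0.0874996 ] [0.62762525 0.16511028 0.10629359] 0.05326380629790598
clock: 10.05
position: [0.5169, -0.2994, 0.2383]
eef_rot: [179.9, 0.1, 98.2]
contact_force: [0.0, 0.7, -2.0]
grip_width: 0.0147
grasp_force: 58.9
```

Run:
```python
from h import *
c=imaging.get_calibration("scene");a=cv2.imread("pics/scene0.png")
b=np.mean([imaging.get_image("scene")[:,:,::-1] for _ in range(4)],0).astype(np.uint8);cv2.imwrite("pics/scene2.png",b)
poly=np.array([(60,125),(165,15),(205,45),(105,150)],float)/3.2+[170,190]
for im in(a,b):
    R=np.zeros(im.shape[:2],np.uint8);cv2.fillPoly(R,[poly.astype(np.int32)],1)
    m=((im.min(2)>150)&(R>0)).astype(np.uint8);k,_=cv2.findContours(m,0,2);k=max(k,key=cv2.contourArea);print(cv2.contourArea(k),cv2.boundingRect(k))
    big=cv2.resize(im,None,fx=8,fy=8,interpolation=cv2.INTER_CUBIC);Rb=cv2.resize(R,None,fx=8,fy=8,interpolation=cv2.INTER_NEAREST)
    m=((big.min(2)>125)&(Rb>0)).astype(np.uint8);k,_=cv2.findContours(m,0,2);k=max(k,key=cv2.contourArea)[:,0]
    uv=(k+.5)/8-.5
    for z in(.110,.114):
        W=np.array([onz(c,u,v,z)[:2]*1e3 for u,v in uv],np.float32);r=cv2.minAreaRect(W);print(z,r,np.round(cv2.boxPoints(r)))
```

```text
261.5 (195, 201, 33, 31)
0.11 ((629.0186157226562, 155.00991821289062), (132.27645874023438, 27.65519905090332), 79.85311126708984) [[604.  92.]
 [631.  87.]
 [654. 218.]
 [627. 223.]]
0.114 ((627.07568359375, 157.83811950683594), (131.7836151123047, 27.552152633666992), 79.8531265258789) [[602.  95.]
 [629.  91.]
 [652. 220.]
 [625. 225.]]
215.5 (196, 202, 32, 29)
0.11 ((628.489990234375, 155.1690673828125), (130.04298400878906, 25.3133544921875), 80.20613098144531) [[605.  93.]
 [630.  89.]
 [652. 217.]
 [627. 221.]]
0.114 ((626.549072265625, 157.99664306640625), (129.55845642089844, 25.219039916992188), 80.20614624023438) [[603.  96.]
 [628.  92.]
 [650. 220.]
 [625. 224.]]
```

```bash
cat >> h.py <<'E'
O=np.array([.5545,.1693,0.]);PSI=-10.1;L=1.0
def cov(xn,zn,th,y=0,notch=(64,0,4)):
    """TCP pose with cover notch at cassette (xn,y,zn) mm, tilt th deg"""
    Rf=Ro.from_euler("z",PSI,degrees=True);Rc=Rf*Ro.from_euler("y",th,degrees=True)
    N=O+Rf.apply([xn/1e3,y/1e3,(zn+L)/1e3]);o=N-Rc.apply(np.array(notch)/1e3)
    T=o+Rc.apply([0,0,.0019]);Rt=Rc*Ro.from_matrix(np.array([[0,1,0],[1,0,0],[0,0,-1.]]))
    return T,Rt
def go(T,Rt):
    P,R=pose();print("target",np.round(T,4),Rt.as_euler("xyz",degrees=True).round(1),"| shift now-axes",np.round(R.inv().apply(T-P)*1e3,1),"final-axes",np.round(Rt.inv().apply(T-P)*1e3,1),"rotvec",np.round((R.inv()*Rt).as_rotvec(),4))
def where():
    """cover notch in cassette frame now"""
    P,R=pose();Rc=R*Ro.from_matrix(np.array([[0,1,0],[1,0,0],[0,0,-1.]]));Rf=Ro.from_euler("z",PSI,degrees=True)
    n=Rf.inv().apply(P+Rc.apply([.064,0,.004-.0019])-O)*1e3-[0,0,L];e=(Rf.inv()*Rc).as_euler("ZYX",degrees=True)
    s=bot.state();f=Rf.inv().apply(s["contact_force"]);print("t%.1f notch"%s["clock"],n.round(1),"yaw,tilt,roll",e.round(1),"F",f.round(1),"grip",round(s["grip_width"]*1e3,1))
E
python3 -c "
from h import *
where();go(*cov(44,160,0));go(*cov(44,160,17))"
```

```text
t10.2 notch [ 104.6 -447.4  235.9] yaw,tilt,roll [18.4  0.1  0.1] F [ 1.   0.2 -1.2] grip 14.5
target [0.5348 0.1728 0.1589] [180.    0.   79.9] | shift now-axes [463.7  86.7  76.8] final-axes [467.5 -63.9  76. ] rotvec [-0.0029 -0.0017  0.3203]
target [0.537  0.1724 0.1777] [-163.    -0.    79.9] | shift now-axes [463.   88.8  58. ] final-axes [467.5 -42.3  72.8] rotvec [0.2913 0.0458 0.3182]
```

```bash
python3 -m jog '[[[0,0,0,46.3,9,0,1],[0,0,0,46.3,9,0,1],[0,0,0,46.3,9,0,1],[0,0,0,46.3,9,0,1],[0,0,0,46.3,9,0,1],[0,0,0,46.3,9,0,1],[0,0,0,46.3,9,0,1],[0,0,0,46.3,9,0,1],[0,0,0,46.3,9,0,1],[0,0,0,46.3,9,0,1]]]'|head -2; python3 -m jog '[[[0,0,0.107,0,0,0,1],[0,0,0.107,0,0,0,1],[0,0,0.106,0,0,0,1],[0.099,0,0,0,0,0,1],[0.099,0,0,0,0,0,1],[0.099,0,0,0,0,0,1],[0,0,0,0,0,0,1],[0,0,0,0,0,0,1]]]'; python3 -c "
from h import *
where();go(*cov(44,135,17));go(*cov(44,112,17))"
```

```text
clock: 11.25
position: [0.5385, 0.1736, 0.2352]
clock: 12.05
position: [0.539, 0.1715, 0.2349]
eef_rot: [-162.9, 0.1, 79.9]
contact_force: [0.1, 0.9, -1.2]
grip_width: 0.0144
grasp_force: 59.1
t12.1 notch [ 46.2  -0.6 217.2] yaw,tilt,roll [-0.  17.1 -0.1] F [-0.1  0.9 -1.2] grip 14.4
target [0.537  0.1724 0.1527] [-163.    -0.    79.9] | shift now-axes [ 0.7 22.  79.3] final-axes [ 0.6 21.9 79.3] rotvec [-0.0011  0.0011 -0.0007]
target [0.537  0.1724 0.1297] [-163.    -0.    79.9] | shift now-axes [  0.7  28.7 101.2] final-axes [  0.6  28.6 101.3] rotvec [-0.0011  0.0011 -0.0007]
```

```bash
python3 -m jog '[[[0,0,0,0.2,5.5,20,1],[0,0,0,0.2,5.5,20,1],[0,0,0,0.2,5.5,20,1],[0,0,0,0,5.5,19,1],[0,0,0,0,1.5,5,1],[0,0,0,0,1.5,5,1],[0,0,0,0,0,0,1]]]'|sed -n '2p;4p';python3 -c "
from h import *
where()
A=[]
for n,(x,y,w,h) in {'scene':(180,180,110,110),'side':(210,130,100,100)}.items():
    i=imaging.get_image(n)[y:y+h,x:x+w,::-1];A.append(cv2.resize(i,(400,400),interpolation=cv2.INTER_CUBIC))
cv2.imwrite('pics/a1.png',np.hstack(A))"
```

```text
position: [0.5372, 0.1729, 0.1444]
contact_force: [0.2, 0.4, -1.6]
t12.8 notch [ 44.1   0.6 126.7] yaw,tilt,roll [ 0. 17. -0.] F [ 0.1  0.4 -1.6] grip 14.5
```

View pics/a1.png

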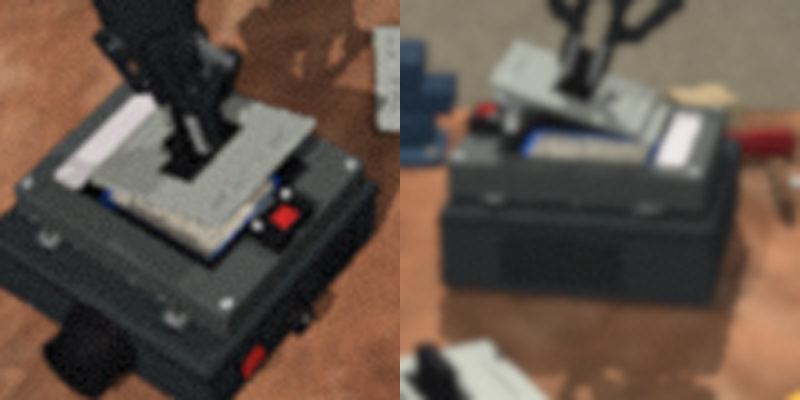

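The tilted cover is over the bay: the lip is just in front of the white ledge and the sides are parallel to the bay. I'll lower it and feel sideways with the lip.

```bash
python3 -m jog '[[[0,0,0,0,1.5,4.8,1],[0,0,0,0,1.2,3.8,1],[0,0,0,0,0,0,1]]]'|sed -n '4p';python3 -m jog '[[[0,0,0,0,0.9,2.9,1],[0,0,0,0,0.9,2.9,1],[0,0,0,0,0,0,1]]]'|sed -n '4p';python3 -c "
from h import *
where()"
python3 -m jog '[[[0,0,0,4,0,0,1],[0,0,0,3,0,0,1],[0,0,0,1,0,0,1],[0,0,0,0,0,0,1]]]'|sed -n '2p;4p'
python3 -c "
from h import *
where()"
```

```text
contact_force: [0.1, -0.4, -1.6]
contact_force: [-0.8, 0.1, -1.1]
t13.4 notch [ 44.2   0.3 110.8] yaw,tilt,roll [ 0.  17.1 -0. ] F [-0.8 -0.  -1.1] grip 14.7
position: [0.539, 0.181, 0.1292]
contact_force: [-0.2, 0.6, -1.6]
t13.8 notch [ 44.5   8.8 111.5] yaw,tilt,roll [ 0. 17.  0.] F [-0.3  0.6 -1.6] grip 14.4
```

```bash
for i in 1; do python3 -m jog '[[[0,0,0,1.5,0,0,1],[0,0,0,0,0,0,1]]]'|sed -n '2p;4p';python3 -m jog '[[[0,0,0,1.5,0,0,1],[0,0,0,0,0,0,1]]]'|sed -n '2p;4p';python3 -m jog '[[[0,0,0,1.5,0,0,1],[0,0,0,0,0,0,1]]]'|sed -n '2p;4p';done
python3 -c "
from h import *
where()"
```

```text
position: [0.5392, 0.1823, 0.1291]
contact_force: [0.3, 1.0, -1.2]
position: [0.5395, 0.1837, 0.1292]
contact_force: [0.1, -0.1, -1.5]
position: [0.5397, 0.1852, 0.1291]
contact_force: [-0.1, -0.2, -2.1]
t14.4 notch [ 44.4  13.1 111.4] yaw,tilt,roll [ 0. 17. -0.] F [-0.1 -0.2 -2.1] grip 14.7
```

```bash
python3 -m jog '[[[0,0,0,1,0,0,1],[0,0,0,0,0,0,1]]]'|sed -n '2p;4p';python3 -m jog '[[[0,0,0,1,0,0,1],[0,0,0,0,0,0,1]]]'|sed -n '2p;4p';python3 -m jog '[[[0,0,0,1,0,0,1],[0,0,0,0,0,0,1]]]'|sed -n '2p;4p'
python3 -c "
from h import *
where()"
```

```text
position: [0.5396, 0.1856, 0.1291]
contact_force: [-0.9, -3.2, 0.3]
position: [0.5395, 0.186, 0.1292]
contact_force: [-2.8, -6.0, 1.7]
position: [0.5394, 0.1863, 0.1292]
contact_force: [-2.6, -9.5, 2.7]
t15.1 notch [ 43.9  14.1 111.4] yaw,tilt,roll [-0.  17.1 -0.2] F [-0.9 -9.8  2.7] grip 14.4
```

```bash
python3 -m jog '[[[0,0,0,-5,0,0,1],[0,0,0,-6,0,0,1],[0,0,0,-4.7,0,0,1],[0,0,0,0,0,0,1],[0,0,0,0,0,0,1]]]'|sed -n '4p'
python3 -c "
from h import *
where();go(*cov(44,102,17,y=0.4))"
```

```text
contact_force: [-0.4, -0.6, -1.7]
t15.6 notch [ 44.5   0.3 111.4] yaw,tilt,roll [ 0. 17.  0.] F [-0.3 -0.6 -1.7] grip 14.2
target [0.537  0.1728 0.1197] [-163.    -0.    79.9] | shift now-axes [0.1 2.2 9.2] final-axes [0.1 2.2 9.2] rotvec [-0.0001 -0.0003  0.0001]
```

```bash
python3 -m jog '[[[0,0,0,0,0.7,2.3,1],[0,0,0,0,0.7,2.3,1],[0,0,0,0,0,0,1]]]'|sed -n '4p';python3 -m jog '[[[0,0,0,0,0.4,1.5,1],[0,0,0,0,0,0,1]]]'|sed -n '4p';python3 -m jog '[[[0,0,0,0,0.4,1.5,1],[0,0,0,0,0,0,1]]]'|sed -n '4p';python3 -m jog '[[[0,0,0,0,0.4,1.4,1],[0,0,0,0,0,0,1]]]'|sed -n '4p'
python3 -c "
from h import *
where()"
```

```text
contact_force: [-0.5, 0.0, -0.8]
contact_force: [0.4, -0.5, -1.2]
contact_force: [-0.4, 0.2, -1.6]
contact_force: [0.4, 0.1, -2.4]
t16.4 notch [ 44.2   0.2 101.9] yaw,tilt,roll [ 0. 17. -0.] F [ 0.4  0.2 -2.4] grip 14.4
```

```bash
python3 -m jog '[[[0,0,0,0,2.9,-0.9,1],[0,0,0,0,2.9,-0.9,1],[0,0,0,0,0,0,1]]]'|sed -n '4p';python3 -m jog '[[[0,0,0,0,2.9,-0.9,1],[0,0,0,0,0,0,1]]]'|sed -n '4p';python3 -m jog '[[[0,0,0,0,2.9,-0.9,1],[0,0,0,0,0,0,1]]]'|sed -n '4p';python3 -m jog '[[[0,0,0,0,1.9,-0.6,1],[0,0,0,0,0,0,1]]]'|sed -n '4p'
python3 -c "
from h import *
where()"
```

```text
contact_force: [0.3, -1.0, -1.9]
contact_force: [-0.4, 0.1, -1.4]
contact_force: [-0.2, -0.7, -1.4]
contact_force: [-0.5, -0.5, -2.1]
t17.4 notch [ 58.6   0.3 102.1] yaw,tilt,roll [ 0. 17.  0.] F [-0.4 -0.5 -2.1] grip 15.0
```

```bash
python3 -m jog '[[[0,0,0,0,1.2,-0.35,1],[0,0,0,0,0,0,1]]]'|sed -n '4p';python3 -m jog '[[[0,0,0,0,1.2,-0.35,1],[0,0,0,0,0,0,1]]]'|sed -n '4p';python3 -m jog '[[[0,0,0,0,1,-0.3,1],[0,0,0,0,0,0,1]]]'|sed -n '4p'
python3 -c "
from h import *
where()"
```

```text
contact_force: [-3.9, 1.1, -0.8]
contact_force: [-7.1, 1.8, 1.0]
contact_force: [-9.0, 3.6, 2.9]
t17.9 notch [ 59.1   0.2 101.7] yaw,tilt,roll [ 0.  17.4 -0. ] F [-9.5  1.9  2.9] grip 14.8
```

```bash
python3 -m jog '[[[0,0,0,0,-3.1,0.9,1],[0,0,0,0,0,0,1]]]'|sed -n '4p';python3 -m jog '[[[0,0,0,0,-0.45,-1.45,1],[0,0,0,0,0,0,1]]]'|sed -n '2p;4p';python3 -m jog '[[[0,0,0,0,-0.3,-1,1],[0,0,0,0,0,0,1]]]'|sed -n '2p;4p';python3 -m jog '[[[0,0,0,0,-0.3,-1,1],[0,0,0,0,0,0,1]]]'|sed -n '2p;4p'
python3 -c "
from h import *
where()"
```

```text
contact_force: [-0.3, 0.9, -1.6]
position: [0.5516, 0.17, 0.1215]
contact_force: [-2.5, 0.3, -0.8]
position: [0.5516, 0.17, 0.1225]
contact_force: [-2.2, 0.9, -1.6]
position: [0.5516, 0.1701, 0.1235]
contact_force: [-0.9, 0.1, -1.4]
t18.8 notch [ 58.8   0.3 105.8] yaw,tilt,roll [ 0. 17. -0.] F [-0.9 -0.  -1.4] grip 14.6
```

```bash
python3 -m jog '[[[0,0,0,0,-0.3,-1,1],[0,0,0,0,0,0,1]]]'|sed -n '2p;4p';python3 -m jog '[[[0,0,0,0,-0.3,-1,1],[0,0,0,0,0,0,1]]]'|sed -n '2p;4p';python3 -m jog '[[[0,0,0,0,-0.3,-1,1],[0,0,0,0,0,0,1]]]'|sed -n '2p;4p'
python3 -c "
from h import *
where()"
```

```text
position: [0.5518, 0.1701, 0.1247]
contact_force: [-0.8, 0.4, -2.5]
position: [0.5519, 0.1701, 0.1256]
contact_force: [-0.2, -0.3, -2.9]
position: [0.5515, 0.17, 0.1261]
contact_force: [1.0, -0.7, -6.3]
t19.4 notch [ 58.7   0.2 108.4] yaw,tilt,roll [ 0. 17. -0.] F [ 1.1 -0.5 -6.3] grip 14.6
```

```bash
cat >> h.py <<'E'
L=3.4;O=O+Ro.from_euler("z",PSI,degrees=True).apply([-.0012,.0004,0])
E
python3 -c "
from h import *
where();go(*cov(60,103.3,17));
for a,x in((12,60.6),(8,61),(5,61.3)):go(*cov(x,103.3,a))"
```

```text
t19.4 notch [ 59.9  -0.2 106. ] yaw,tilt,roll [ 0. 17. -0.] F [ 1.1 -0.5 -6.3] grip 14.6
target [0.5516 0.1702 0.1234] [-163.    -0.    79.9] | shift now-axes [0.2 0.9 2.6] final-axes [0.2 0.9 2.6] rotvec [-0.0004  0.0002  0.0002]
target [0.551  0.1703 0.118 ] [-168.     0.    79.9] | shift now-axes [0.2 1.9 8. ] final-axes [0.2 1.2 8.1] rotvec [-0.0877  0.0002  0.0002]
target [0.5508 0.1704 0.1135] [-172.     0.    79.9] | shift now-axes [ 0.2  2.9 12.3] final-axes [ 0.2  1.  12.6] rotvec [-0.1575  0.0002  0.0002]
target [0.5508 0.1704 0.1102] [-175.     0.    79.9] | shift now-axes [ 0.2  3.9 15.4] final-axes [ 0.2  0.6 15.9] rotvec [-2.099e-01  2.000e-04  2.000e-04]
```

```bash
python3 -m jog '[[[0,0,0,0.2,0.5,1.6,1],[0,0,0,0,0.5,1.5,1],[0,0,0,0,0,0,1]]]'|sed -n '4p';python3 -m jog '[[[-0.0437,0,0,0,0.3,2.7,1],[-0.0437,0,0,0,0.2,2.7,1],[0,0,0,0,0,0,1]]]'|sed -n '4p'
python3 -c "
from h import *
where();go(*cov(61,103.3,8))"
```

```text
contact_force: [-0.6, -0.3, -1.0]
contact_force: [-0.7, 0.3, -1.5]
t19.9 notch [5.930e+01 1.000e-01 1.035e+02] yaw,tilt,roll [ 0.1 12.  -0. ] F [-0.8  0.1 -1.5] grip 14.9
target [0.5508 0.1704 0.1135] [-172.     0.    79.9] | shift now-axes [-0.   2.   4.3] final-axes [-0.   1.7  4.5] rotvec [-0.0701  0.0004  0.0009]
```

```bash
python3 -m jog '[[[-0.035,0,0,0,0.6,2.2,1],[-0.035,0,0,0,0.6,2.2,1],[0,0,0,0,0,0,1]]]'|sed -n '4p';python3 -m jog '[[[-0.0262,0,0,0,0.1,1.7,1],[0,0,0,0,0,0,1]]]'|sed -n '4p'
python3 -c "
from h import *
where();go(*cov(61,103.3,4.5))"
```

```text
contact_force: [-0.0, -0.4, -0.3]
contact_force: [-2.3, -0.6, -2.0]
t20.4 notch [6.110e+01 1.000e-01 1.032e+02] yaw,tilt,roll [ 0.   6.6 -0. ] F [-2.2 -1.  -2. ] grip 14.6
target [0.5505 0.1704 0.1096] [-175.5    0.    79.9] | shift now-axes [-0.  -0.   2.2] final-axes [-0.  -0.1  2.2] rotvec [-0.0359  0.0002  0.0005]
```

```bash
for i in 1; do python3 -m jog '[[[-0.0175,0,0,0,0,1.1,1],[0,0,0,0,0,0,1]]]'|sed -n '3p;4p';python3 -m jog '[[[-0.0175,0,0,0,0,1.1,1],[0,0,0,0,0,0,1]]]'|sed -n '3p;4p';python3 -c "
from h import *
where();print(bot.state()['torque'])"; python3 -m jog '[[[-0.0175,0,0,0,0,1.1,1],[0,0,0,0,0,0,1]]]'|sed -n '3p;4p';done
python3 -c "
from h import *
where();print(bot.state()['torque'])"
```

```text
eef_rot: [-174.5, -0.0, 79.9]
contact_force: [-2.1, 1.1, -2.4]
eef_rot: [-175.6, -0.0, 79.9]
contact_force: [0.1, 0.2, -0.7]
t20.9 notch [ 61.4   0.2 103.5] yaw,tilt,roll [0.  4.4 0. ] F [ 0.1  0.3 -0.7] grip 14.6
[ 0.11086015  0.23385147 -0.13986595]
eef_rot: [-176.6, -0.0, 79.9]
contact_force: [0.5, 0.1, 1.0]
t21.1 notch [ 61.5   0.3 103.6] yaw,tilt,roll [0.  3.4 0. ] F [0.5 0.2 1. ] grip 14.4
[ 0.09178156  0.10096117 -0.14880272]
```

```bash
python3 -m jog '[[[-0.0175,0,0,0,0,1.1,1],[0,0,0,0,0,0,1]]]'|sed -n '3p;4p';python3 -c "
from h import *
where();print(bot.state()['torque'])"; python3 -m jog '[[[-0.0175,0,0,0,0,1.1,1],[0,0,0,0,0,0,1]]]'|sed -n '3p;4p'
python3 -c "
from h import *
where();print(bot.state()['torque'])"
```

```text
eef_rot: [-177.6, -0.0, 79.9]
contact_force: [2.4, 0.5, -1.9]
t21.2 notch [ 61.5   0.2 103.3] yaw,tilt,roll [0.  2.4 0. ] F [ 2.3  0.9 -1.9] grip 14.6
[ 0.02741892 -0.39580581 -0.14398863]
eef_rot: [-178.6, -0.0, 79.9]
contact_force: [4.1, 0.1, -2.3]
t21.4 notch [ 61.5   0.3 103.4] yaw,tilt,roll [0.  1.4 0. ] F [ 4.   0.8 -2.3] grip 14.4
[-0.02725092 -0.65176429 -0.04169482]
```

```bash
python3 -m jog '[[[-0.0125,0,0,0,0,1.0,1],[0,0,0,0,0,0,1]]]'|sed -n '3p;4p';python3 -c "
from h import *
where();print(bot.state()['torque'])"; python3 -m jog '[[[-0.0125,0,0,0,0,1.0,1],[0,0,0,0,0,0,1]]]'|sed -n '3p;4p'
python3 -c "
from h import *
where();print(bot.state()['torque'])"
```

```text
eef_rot: [-179.3, -0.0, 79.9]
contact_force: [3.2, -0.1, -1.6]
t21.6 notch [ 61.3   0.2 103.2] yaw,tilt,roll [0.  0.7 0. ] F [ 3.2  0.5 -1.6] grip 14.5
[-0.02142629 -0.61907662 -0.04569852]
eef_rot: [180.0, -0.0, 79.9]
contact_force: [2.2, -0.3, 2.8]
t21.9 notch [ 61.2   0.2 103.3] yaw,tilt,roll [ 0. -0.  0.] F [2.2 0.1 2.8] grip 14.3
[-0.02782385 -0.34180229  0.01217774]
```

```bash
python3 -m jog '[[[-0.006,0,0,0,0,0.8,1],[0,0,0,0,0,0,1]]]'|sed -n '3p;4p';python3 -c "
from h import *
where();print(bot.state()['torque'])"; python3 -m jog '[[[0,0,0,0,0,0.6,1],[0,0,0,0,0,0,1]]]'|sed -n '3p;4p'
python3 -c "
from h import *
where();print(bot.state()['torque'])
A=[]
for n,(x,y,w,h) in {'scene':(190,180,100,100),'side':(215,140,90,90)}.items():
    i=imaging.get_image(n)[y:y+h,x:x+w,::-1];A.append(cv2.resize(i,(400,400),interpolation=cv2.INTER_CUBIC))
cv2.imwrite('pics/a2.png',np.hstack(A))"
```

```text
eef_rot: [179.6, -0.0, 79.9]
contact_force: [0.2, -1.8, 11.0]
t22.1 notch [ 61.3   0.2 103.6] yaw,tilt,roll [ 0.  -0.4  0. ] F [ 0.5 -1.8 11. ] grip 14.6
[-0.14735541  0.24393725  0.0300939 ]
eef_rot: [179.7, -0.0, 79.9]
contact_force: [-1.8, -1.2, 15.2]
t22.2 notch [ 61.3   0.2 103.6] yaw,tilt,roll [ 0.  -0.3  0. ] F [-1.6 -1.5 15.2] grip 14.7
[-2.25663088e-01  6.48264643e-01 -8.74573305e-05]
```

```bash
python3 -m jog '[[[0,0,0,0,0,-1.4,1],[0,0,0,0,0,0,1],[0,0,0,0,0,0,-1],[0,0,0,0,0,0,-1],[0,0,0,0,0,0,-1],[0,0,0,0,0,0,-1],[0,0,0,0,0,0,-1]]]'|sed -n '2,5p'; python3 -m jog '[[[0,0,0,0,0,-10,-1],[0,0,0,0,0,-20,-1],[0,0,0,0,0,-30,-1],[0,0,0,0,0,-40,-1],[0,0,0,-20,0,-20,-1],[0,0,0,0,0,0,-1],[0,0,0,0,0,0,-1]]]'|sed -n '2,5p'
python3 -c "
from h import *
p=imaging.get_image('wrist')[:,:,::-1];c=imaging.get_calibration('wrist');np.save('w6.npy',c);cv2.imwrite('pics/w6.png',p)
S=imaging.get_image('side')[140:230,215:305,::-1]
cv2.imwrite('pics/a3.png',np.hstack([p[:,56:456],cv2.resize(S,(384,384),interpolation=cv2.INTER_CUBIC)]))"
```

```text
position: [0.5503, 0.1705, 0.104]
eef_rot: [179.7, 0.0, 79.9]
contact_force: [0.9, -1.2, -0.2]
grip_width: 0.0847
position: [0.5463, 0.1508, 0.2248]
eef_rot: [179.6, -0.0, 79.9]
contact_force: [0.0, 0.9, -0.3]
grip_width: 0.0852
```

View pics/a3.png

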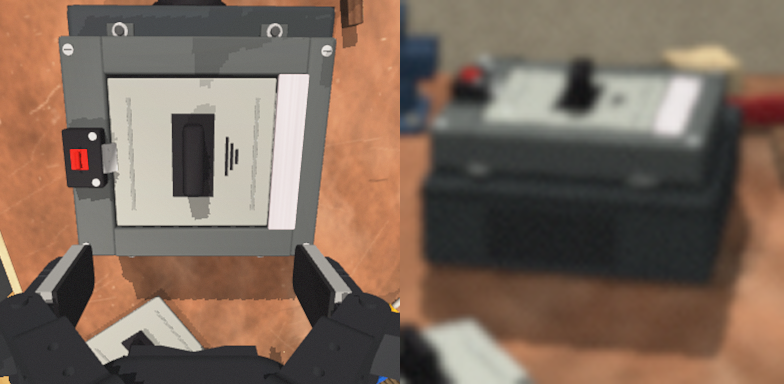

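The wrist view shows the plate flush inside the bay, its back at the white ledge (col 276). The catch nose lies over its front edge (cols 102–117, row 158). I'll check with a gentle press on the front using shut fingertips.

```bash
python3 -m jog '[[[0,0,0,10,-25,0,1],[0,0,0,10,-25,0,1],[0,0,0,0,0,0,1],[0,0,0,0,0,0,1],[0,0,0,0,0,0,1],[0,0,0,0,0,30,1],[0,0,0,0,0,40,1],[0,0,0,0,0,40,1],[0,0,0,0,0,8,1],[0,0,0,0,0,0,1]]]'|sed -n '2,5p'; python3 -m jog '[[[0,0,0,0,0,3,1],[0,0,0,0,0,2,1],[0,0,0,0,0,0,1]]]'|sed -n '2p;4p'; python3 -m jog '[[[0,0,0,0,0,2,1],[0,0,0,0,0,0,1]]]'|sed -n '2p;4p'
```

```text
position: [0.5007, 0.1787, 0.1048]
eef_rot: [179.9, 0.1, 79.9]
contact_force: [0.1, 0.2, 0.6]
grip_width: -0.0002
position: [0.502, 0.1795, 0.1022]
contact_force: [0.2, -0.5, -0.8]
position: [0.5014, 0.1793, 0.0994]
contact_force: [-0.5, -0.4, -0.2]
```

```bash
python3 -m jog '[[[0,0,0,0,0,1,1],[0,0,0,0,0,0,1]]]'|sed -n '2p;4p'; python3 -m jog '[[[0,0,0,0,0,1,1],[0,0,0,0,0,0,1]]]'|sed -n '2p;4p';python3 -m jog '[[[0,0,0,0,0,0.8,1],[0,0,0,0,0,0,1]]]'|sed -n '2p;4p'
```

```text
position: [0.5012, 0.1792, 0.098]
contact_force: [-0.5, 0.5, -0.3]
position: [0.5013, 0.1793, 0.0975]
contact_force: [-2.0, -1.1, 6.2]
position: [0.5014, 0.1793, 0.0975]
contact_force: [-5.1, -1.0, 15.0]
```

The front edge touches at z ≈ 113 mm, as expected when home (110 + about 3.4 mm lift), and it is hard under 15 N. I'll retract and hand in.

```bash
python3 -m jog '[[[0,0,0,0,0,-10,1],[0,0,0,0,0,-30,1],[0,0,0,0,0,-40,1],[0,0,0,0,0,-40,1],[0,0,0,0,0,0,1],[0,0,0,0,0,0,1]]]'|sed -n '1,4p'; python3 -c "
from h import *
print(bot.finish_job())"
```

```text
clock: 26.55
position: [0.5011, 0.1795, 0.2172]
eef_rot: [179.6, -0.1, 79.9]
contact_force: [-0.2, -0.3, -1.8]
the job is handed in; nothing more can be done
None
```

The cover is hooked under the ledge with the catch snapped over its front edge, lying home and released; I handed the job in at about 27 s. The largest force I read on the extractor was about 17 N; an early probe with shut fingers, while the cover still lay on the bench, reached about 27 N on its pull.

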